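# Lock the pull-out chopping board with the clamp knob under the shelf

### The arm

A 7-joint arm with a two-finger parallel gripper is mounted at the origin on a cart in front of the work surface, level with it; the furniture and walls round the work are solid. World frame = base frame: x ahead of the robot, y to its left, z up, the work surface at z = 0. Lengths are in m, angles in rad, forces in N, time in s.
With the tool pointing down it reaches from about 0.35 to 0.9 m from the base axis. Payload 7.2 kg.
Tool frame: the origin (TCP) lies at the very end of the fingers, on their centre line; the grasp point (between the pads) lies 19 mm behind it; z points along the fingers, y is the line along which they close (so a half turn about z gives the same grasp; the last joint's range is limited). The gripper opens to 85 mm and grips with 20 to 120 N. Pads are 22 mm wide; open, the fingers measure 114 mm over their backs; the gripper's body (76 mm by 85 mm) begins 54 mm behind the grasp point. The pads swing forward as they close: fully open they stand 13 mm farther back than shut.
Start: joints at [1.044, 0.411, -0.013, 1.596, 0.006, 1.134, -0.082], TCP at [0.277, -0.56, 0.231] pointing down, gripper open.
Joint ranges: [-2.95, 2.95], [-0.29, 1.99], [-1.47, 1.44], [0.14, 2.54], [-1.03, 4.17], [0.13, 1.85], [-2.86, 2.86]. Speed limits (rad/s): [2.39, 2.39, 3.01, 3.01, 3.14, 3.14, 3.14].

### API

Orientations are given as a unit quaternion [w, x, y, z].
In Python, from station import ctrl, kinematics, monitor, get_image, nets gives the robot as it stands. The module is installed in compiled form; this text tells all that it offers. Calls block until the motion is done:
- ctrl.move_to(position, orientation): joint-space move of the TCP to a pose.
- ctrl.move_l(position, rate=0.15, ori=None, guard=None): straight line of the TCP; ori=None keeps the orientation; rate is the mean speed in m/s. With guard (N) it stops when the force on the tool has changed by that much, and returns True; else False.
- ctrl.move_joints(angles): joint-space move.
- ctrl.grip(opening, grasp_force=None): finger opening in m; grasp_force is the grip in N (None keeps the last); returns when the fingers have stopped.
- ctrl.dwell(seconds).
- kinematics.solve_ik(position, orientation): joint angles nearest the present ones, or None.
- monitor.state(): the state.
- get_image(name): name is "side" or "top"; returns a dict with "color" (420x560x3 uint8, red, green, blue), "mtx" (3x3 intrinsics, pixels), "D" ([k1, k2, p1, p2, k3] as OpenCV has them; the pictures are not rectified), "xyz" and "attitude" of the camera in the world. Camera axes: x right, y down, z forward; pixel columns grow to the right and rows downward; lengths in m; the calibration is good to about 2 mm. A picture is of the moment at which its call begins. There is no depth.
A pose or a line that the arm cannot do raises ctrl.Unreachable and nothing moves.
- ctrl.job_done(): hands the job in; it is judged then, once.
Trained networks look in a picture, given as the dict that the camera call returned (one of the last four; its "shot" number tells which), for a name from the list of things; names that differ only in an ending like _2 or _b are one class to them, and where a whole thing is asked for, a point or a joint stands for the part that bears it (a point fixed in the world has none). Each returns a list of dicts, best first, with "confidence" (0 to 1); they miss things now and then, are a little off and sometimes report something else, mostly with a low value. They report only what shows in the picture. A call takes as long as a camera call.
- nets.recognise(picture, thing): "bbox" ([left, top, right, bottom] as shares, 0 to 1, of the picture: columns of its width, rows of its height, round what is visible of it).
- nets.regions_of(picture, thing): "mask" (420x560 bool, what is visible of it) and "bbox" ([left, top, right, bottom] as shares, 0 to 1, of the picture: columns of its width, rows of its height, round what is visible of it).
The state is a dict: "time": time; "joint_positions": joint angles; "qd": joint speeds; "joint_torque": joint torques, N m; "tool_pos": TCP position; "tcp_rot": TCP orientation; "wrist_force": force on the tool from outside, world axes, zero at the start; "ft_torque": the same for the moment, N m; "grip_width": finger opening in m; "finger_force": force on a finger pad.
Only numpy, scipy, OpenCV 4.12 (cv2) and the standard library are available. Lean on these libraries where they do the work, as an engineer would, in place of code of your own. Each camera call takes 0.05 s, during which the arm holds its last target. There are 200 camera calls.

### The job

Push the chopping board straight back under the little shelf until it rests against the stop at the rear, then lock it there by swinging the lever of the clamp knob under the shelf in towards the board until the knob has clamped the board firmly; where it bites differs each time, so feel for it. Make it firm with a push of about 12 N at the lever's end, never push board or lever with more than 25 N, let go, and leave the things around undisturbed.

Things in the scene. Friction and masses are not known exactly. Their poses are not given: they have to be found in the camera images.
- riser: low wooden shelf fixed on the worktop, 165 deep, 290 wide, underside 66 and top 84 above the worktop; spice jars and a salt shaker on its rear half. Origin: on the worktop right below the middle of the shelf's front edge. x points straight back under the shelf (the way the board is pushed), y left, z up
- clamp_knob: black knob 46 across under the left front of the shelf, turning about a vertical axis; origin on the axis at worktop height, 28 behind the shelf's front edge, 102 left of its middle. A straight black lever runs along the knob's own -x to 107 from the axis, 14 wide (round end 20 across), 32 to 50 above the worktop: the board passes below it
- lever_end (a point): place to push the lever: on its centre line 90 from the axis, 41 above the worktop; axes as the knob. Open, the lever points 50 to 62 degrees left of straight out of the shelf; closing turns it counter-clockwise seen from above (positive about z), its end coming right towards the board; stop 40 degrees right. Stiff: 0.5 N m of friction, about 6 N here; stays where it is left
- board: plain wooden board with a shallow groove, 220 long (own x, which points back under the shelf), 170 wide (own y, left), 20 thick, about 0.5 kg, lying flat on the worktop, partly under the shelf; origin at the centre of its underside. It has a few mm of play sideways
- board_front (a point): middle of the board's front edge (the edge towards the robot, to be pushed), 10 above the worktop; axes as the board. Starts 110 to 150 in front of the shelf's edge; with the board home against the fixed wooden stop bar at the rear under the shelf it is 75 in front of it
- tape: roll of tape, a bystander, 104 across, 25 high; origin under its centre
- candle: tea light, a bystander, 38 across, 15 high; origin under its centre
- peg: wooden clothes peg, a bystander, 72 long; origin under its centre
- pod_a: coffee pod, a bystander, 59 across, 12 high; origin under its centre
- spoon: teaspoon, a bystander, 130 long, 11 high; origin under its centre
- bay (a point): mouth of the space under the shelf, 10 above the riser's origin, same axes. On the right an aluminium side rail, 30 high, set anywhere from 80 to 90 right of this point; on the left a low wooden guide 92 left of it, starting 80 behind the front edge
- cam (a point): centre of the grey eccentric disc under the lever: radius 18, centre 10 from the axis towards the lever, 3 to 29 above the worktop. It presses the board's left side, so the board against the rail. It bites with the lever from about 33 degrees left of straight out to 20 degrees right, as the rail is set; about 12 N at the lever's end then clamp with about 30 N

How it is judged:
By the outcome, as a careful person would: the job done as asked, in the order asked, and still so for the second after the job is handed in, with the robot touching nothing.
It also fails if it takes over 72 s, if anything falls off the work surface, if the arm or the gripper's body presses on something with over 40 N, if the wrist force passes 120 N, or if a joint passes its speed limit or range.

## Working session

There is one attempt and no reset: what is moved stays moved. The work goes in short steps, each a Python script; the robot and the scene stay as the last script left them, time stands still between calls to the robot, and variables do not carry over. Pictures are saved under pics/ and viewed, at most 10 in all, crops included, and the job is handed in when it is done.

```bash
mkdir -p pics; cat > h.py <<'E'
import numpy as np, cv2
from scipy.spatial.transform import Rotation as R
from station import ctrl, kinematics, monitor, get_image, nets
def save(im,name): cv2.imwrite('pics/'+name,cv2.cvtColor(im,cv2.COLOR_RGB2BGR))
def rot(p):
    a=np.array(p['attitude'],float)
    if a.shape==(3,3): return a
    return R.from_quat(a,scalar_first=True).as_matrix()
def unproj(p,px,z):
    u=cv2.undistortPoints(np.array(px,float).reshape(-1,1,2),np.array(p['mtx']),np.array(p['D'])).reshape(-1,2)
    d=np.c_[u,np.ones(len(u))]@rot(p).T
    c=np.array(p['xyz']); return c+d*((z-c[2])/d[:,2])[:,None]
def proj(p,X):
    Rm=rot(p); X=np.array(X,float).reshape(-1,3)
    return cv2.projectPoints(X,cv2.Rodrigues(Rm.T)[0],-Rm.T@np.array(p['xyz']),np.array(p['mtx']),np.array(p['D']))[0].reshape(-1,2)
E
python3 - <<'E'
from h import *
for n in('top','side'):
    p=get_image(n); save(p['color'],n+'0.png'); print(n,p['xyz'],p['attitude'],np.array(p['mtx']).tolist())
    for t in ['riser','clamp_knob','board','tape','candle','peg','pod_a','spoon']:
        r=nets.regions_of(p,t)
        if r: 
            m=r[0]['mask'];v,u=np.nonzero(m);print(t,round(r[0]['confidence'],2),u.min(),v.min(),u.max(),v.max(),unproj(p,[[u.mean(),v.mean()]],0.01).round(3)[0])
s=monitor.state();print(s['time'],s['tool_pos'],s['tcp_rot'])
E
```

```text
top [ 0.36589243 -0.0985031   0.9204482 ] [-0.07201657  0.71738357 -0.68923907  0.07158162] [[477.6120832462357, 0.0, 276.2598203973109], [0.0, 477.6120832462357, 208.75410031312546], [0.0, 0.0, 1.0]]
riser 0.66 319 90 508 210 [ 0.684 -0.391  0.01 ]
clamp_knob 0.96 319 186 369 206 [ 0.586 -0.218  0.01 ]
board 0.58 367 191 458 270 [ 0.521 -0.361  0.01 ]
tape 0.9 147 225 203 279 [0.462 0.097 0.01 ]
candle 0.54 210 168 229 187 [0.613 0.02  0.01 ]
peg 0.59 213 195 229 230 [0.544 0.012 0.01 ]
pod_a 0.91 122 189 148 214 [0.556 0.183 0.01 ]
spoon 0.7 157 137 172 199 [0.636 0.131 0.01 ]
side [0.03139792 0.09894376 0.72413858] [ 0.19131093 -0.54589901  0.77011675 -0.26891371] [[430.158940526473, 0.0, 277.0170156687748], [0.0, 430.158940526473, 214.66752377039572], [0.0, 0.0, 1.0]]
riser 0.58 310 76 457 200 [ 0.732 -0.41   0.01 ]
clamp_knob 0.73 310 76 458 200 [ 0.732 -0.412  0.01 ]
board 0.81 351 158 450 232 [ 0.532 -0.36   0.01 ]
tape 0.65 177 255 232 308 [0.461 0.094 0.01 ]
candle 0.81 214 205 231 221 [0.611 0.02  0.01 ]
peg 0.73 232 225 237 247 [0.546 0.011 0.01 ]
pod_a 0.85 137 244 165 265 [0.557 0.182 0.01 ]
spoon 0.64 156 201 183 243 [0.638 0.132 0.01 ]
0.9 [ 0.27677689 -0.56038226  0.23131297] [2.75120831e-05 9.73803313e-01 2.27391969e-01 1.00322023e-05]
```

```bash
python3 - <<'E'
import cv2
a=cv2.imread('pics/top0.png')[80:290,280:540];b=cv2.imread('pics/side0.png')[60:250,290:480]
cv2.imwrite('pics/a.png',cv2.resize(a,None,fx=2.85,fy=2.85,interpolation=2));cv2.imwrite('pics/b.png',cv2.resize(b,None,fx=3,fy=3,interpolation=2))
E
```

```text
(no output)
```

View pics/a.png

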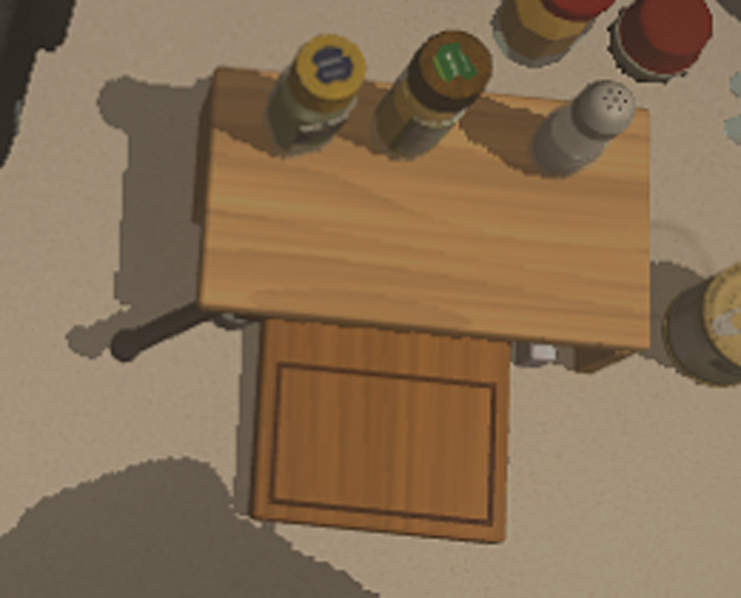

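View pics/b.png

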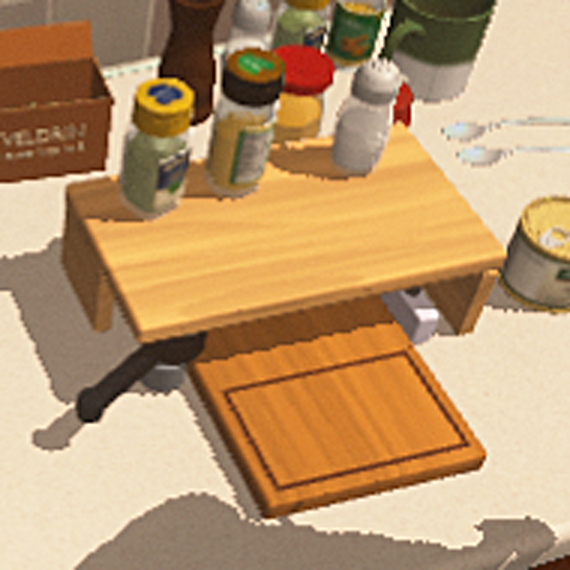

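The top crop shows the shelf's front top edge from (200,307) to (650,347), the board's front corners at about (252,515) and (503,542), and the lever end at (124,345). The side crop shows the same points at (137,335)–(503,264), (265,503), (485,455) and (90,405). The rail is just right of the board.

```bash
python3 - <<'E'
from h import *
T=get_image('top');S=get_image('side')
t=lambda l:np.array(l)/2.85+[280,80]
s=lambda l:np.array(l)/3+[290,60]
for nm,a,b,z in [('riser FL,FR',[[200,307],[650,347],[218,68],[650,108]],[[137,335],[503,264]],.084),('board',[[252,515],[503,542]],[[265,503],[485,455]],.02),('lever end',[[124,345]],[[90,405]],.05)]:
    A=unproj(T,t(a),z);B=unproj(S,s(b),z);print(nm,A.round(4)[:,:2].tolist(),B.round(4)[:,:2].tolist(),np.linalg.norm(A[0]-A[-1] if len(A)<3 else A[0]-A[1]))
    if nm[0]=='r':
        M=(A[0]+A[1]+B[0]+B[1])/4; d=(A[0]-A[1])+(B[0]-B[1]); yaw=np.arctan2(-d[0],d[1]); print('yaw',yaw, [np.arctan2(-(X[0]-X[1])[0],(X[0]-X[1])[1]) for X in(A,B)],M)
        Rz=np.array([[np.cos(yaw),-np.sin(yaw)],[np.sin(yaw),np.cos(yaw)]])
    else:
        print(' in riser',((A[:,:2]-M[:2])@Rz).round(4).tolist(),((B[:,:2]-M[:2])@Rz).round(4).tolist())
E
```

```text
riser FL,FR [[0.5826, -0.2264], [0.5682, -0.5132], [0.7455, -0.2372], [0.7303, -0.5232]] [[0.5799, -0.2211], [0.5575, -0.5015]] 0.2870654938870355
yaw -0.064588584150314 [np.float64(-0.0498938031678108), np.float64(-0.07958540459064908)] [ 0.57206377 -0.36555232  0.084     ]
board [[0.4586, -0.2719], [0.4471, -0.4386]] [[0.4602, -0.2701], [0.4465, -0.436]] 0.16710035680063648
 in riser [[-0.1193, 0.0861], [-0.12, -0.081]] [[-0.1178, 0.088], [-0.1208, -0.0784]]
lever end [[0.5636, -0.182]] [[0.5581, -0.1796]] 0.0
 in riser [[-0.0202, 0.1826]] [[-0.0259, 0.1846]]
```

```bash
cat >> h.py <<'E'
O=np.array([0.5745,-0.3675]); YAW=-0.065
c_,s_=np.cos(YAW),np.sin(YAW); RZ=np.array([[c_,-s_],[s_,c_]])
def W(x,y,z): return [*(O+RZ@[x,y]),z]
def Q(yaw): # tool down, tool x at yaw (riser frame)
    y=yaw+YAW; return [0,np.cos(y/2),np.sin(y/2),0]
AX=np.array([0.028,0.102])
def leverpose(a,off,z,rad=0.09): # a rad left of straight out; off = tool centre behind lever centre line
    r=np.array([-np.cos(a),np.sin(a)]); t=np.array([-np.sin(a),-np.cos(a)])
    p=AX+rad*r-off*t; return W(*p,z), t
def st():
    s=monitor.state(); p=(np.array(s['tool_pos'])[:2]-O)@RZ; f=np.array(s['wrist_force'])[:2]@RZ
    return s['time'],np.r_[p,s['tool_pos'][2]],np.r_[f,s['wrist_force'][2]]
E
python3 - <<'E'
from h import *
for k in (0,np.pi):
  for d in (65,58,30,0,-20,-35):
    a=np.radians(d); p,t=leverpose(a,.02,.034); q=kinematics.solve_ik(p,Q(np.pi/2-a-k)); print(k,d,None if q is None else np.round(q,2))
print(kinematics.solve_ik(W(-.16,.003,.007),Q(0)))
ctrl.grip(0.0,40)
ctrl.move_to(W(-.17,.003,.15),Q(0)); ctrl.move_l(W(-.17,.003,.007),rate=.1)
print(st())
E
```

```text
0 65 [ 0.33  0.63 -0.17  1.76  0.14  0.76 -1.11]
0 58 [ 0.35  0.62 -0.19  1.79  0.16  0.75 -0.99]
0 30 [ 0.46  0.59 -0.26  1.86  0.22  0.72 -0.51]
0 0 [ 0.59  0.59 -0.32  1.87  0.26  0.72  0.06]
0 -20 [ 0.66  0.61 -0.35  1.85  0.29  0.74  0.44]
0 -35 [ 0.72  0.63 -0.39  1.8   0.33  0.77  0.7 ]
3.141592653589793 65 [ 0.67  0.73 -0.66  1.74  0.56  0.87  1.7 ]
3.141592653589793 58 [ 0.98  1.03 -1.25  1.74  1.05  1.21  1.49]
3.141592653589793 30 [ 1.07  0.99 -1.25  1.82  1.04  1.17  2.01]
3.141592653589793 0 [ 0.15  0.58  0.27  1.91 -0.23  0.69 -2.65]
3.141592653589793 -20 [ 0.25  0.59  0.21  1.88 -0.18  0.7  -2.29]
3.141592653589793 -35 [ 0.31  0.6   0.17  1.83 -0.15  0.72 -2.03]
[ 0.61492613  0.57378259  0.00351556  1.97270847 -0.00340403  0.5951071
 -1.01509879]
(4.3583, array([-0.16961097,  0.00273825,  0.00758786]), array([-0.08516774, -0.76663679,  0.69167264]))
```

k=0 works. Push the board.

```bash
python3 - <<'E'
from h import *
f0=st()[2]
x=-.17
hit=ctrl.move_l(W(-.14,.003,.007),rate=.05,guard=8);print(hit,st())
hit=ctrl.move_l(W(-.095,.003,.007),rate=.03,guard=12);print(hit,st())
x=st()[1][0]
while x<-.06:
    x+=.001
    ctrl.move_l(W(x,.003,.007),rate=.02)
    t,p,f=st(); print(round(t,2),p.round(4),(f-f0).round(1))
    if f[0]-f0[0]<-11: break
E
```

```text
False (5.1083, array([-0.14028583,  0.00309255,  0.00683021]), array([ 0.35572269, -0.39866547, -0.42710217]))
False (6.7583, array([-0.0949263 ,  0.00303803,  0.00698979]), array([-2.08531197,  0.73097515, -0.19945211]))
7.01 [-0.0939  0.0029  0.007 ] [-1.9 -0.1 -1.9]
7.26 [-0.0928  0.0029  0.007 ] [-0.9  0.  -1.3]
7.51 [-0.0918  0.003   0.007 ] [-2.   0.6 -0.7]
7.76 [-0.0908  0.003   0.007 ] [-2.1  1.2 -1.5]
8.01 [-0.0898  0.003   0.007 ] [-1.5  1.2 -0.2]
8.26 [-0.0888  0.003   0.007 ] [-2.4  0.6 -0.6]
8.51 [-0.0878  0.003   0.007 ] [-2.   0.7  0.6]
8.76 [-0.0867  0.003   0.007 ] [-2.6  0.4  0.6]
9.01 [-0.0858  0.003   0.007 ] [-1.8  0.8 -0.1]
9.26 [-0.0847  0.003   0.007 ] [-1.6  0.8  0.1]
9.51 [-0.0838  0.003   0.007 ] [-2.4  0.9  0.4]
9.76 [-0.0837  0.003   0.007 ] [-5.   1.5  2.1]
10.01 [-0.0837  0.003   0.0069] [-8.6  1.6  3.1]
10.26 [-0.0837  0.0029  0.0068] [-11.2   2.4   7.4]
```

```bash
cat > lev.py <<'E'
from h import *
RAD,Z=.088,.034
def go(d,off,rate,guard=None):
    a=np.radians(d); p,t=leverpose(a,off,Z,RAD)
    r=ctrl.move_l(p,rate=rate,ori=Q(np.pi/2-a),guard=guard); return r
def ft(d,n=1):
    fs=[]
    for i in range(n):
        if i: ctrl.dwell(.04)
        fs.append(st()[2])
    a=np.radians(d); t=np.array([-np.sin(a),-np.cos(a)]); r=np.array([-np.cos(a),np.sin(a)])
    f=np.mean(fs,0); return f,-f[:2]@t,f[:2]@r
def ang(off=.0195):
    # lever angle from actual tool position, assuming flat contact
    p=st()[1][:2]-AX; return np.degrees(np.arctan2(p[1],-p[0])-np.arcsin(off/np.hypot(*p)))
E
python3 - <<'E'
from lev import *
ctrl.move_l(W(-.12,.003,.007),rate=.1); ctrl.move_l(W(-.12,.003,.2),rate=.2)
a=np.radians(58.); p,t=leverpose(a,.04,.2,RAD)
ctrl.move_to(p,Q(np.pi/2-a)); p[2]=Z; print(ctrl.move_l(p,rate=.12,guard=8)); print(st())
T=get_image('top');save(T['color'][120:260,260:440],'c_.png')
S=get_image('side')
v=np.hstack([cv2.resize(T['color'][130:270,280:420],(400,400)),cv2.resize(S['color'][100:240,270:410],(400,400))]);save(v,'c.png')
E
```

```text
False
(14.3917, array([0.01588687, 0.19773871, 0.03482508]), array([-0.06677911, -0.00142738, -0.25284101]))
```

View pics/c.png

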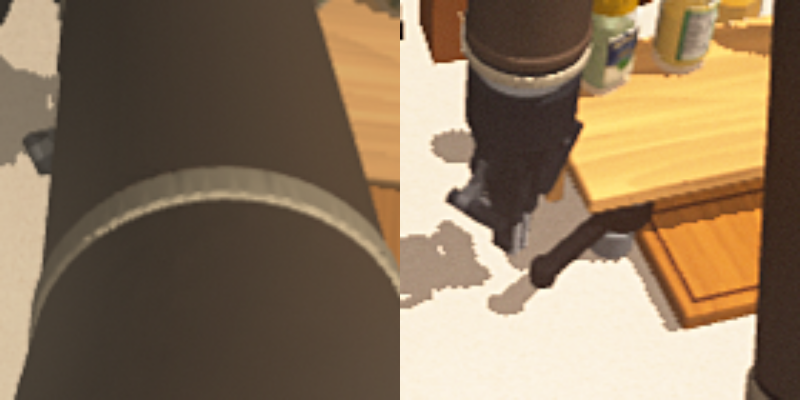

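The right panel shows the fingertips at (515,245), just behind the lever end at (540,270), on the correct pushing side. Next I close in until they touch, then swing the lever.

```bash
python3 - <<'E'
from lev import *
f0,_,_=ft(58,3); np.save('f0.npy',f0)
OFF=.0195
print(go(58,OFF,.04,guard=3)); print(st()[1], ang())
d=58
log=[]
while d>-38:
    g=go(d,OFF,.045 if d>36 else .03,guard=14)
    f,_,_=ft(d); t=np.array([-np.sin(np.radians(d)),-np.cos(np.radians(d))]); F=-(f-f0)[:2]@t
    log.append((d,round(F,1),round(ang(),1)))
    if g or F>8: break
    d-= 3 if d>37 else 1
print(log, st()[0], g, (f-f0).round(1))
E
```

```text
True
[-0.00070292  0.18828165  0.03369805] 59.21628376595944
[(58, np.float64(4.0), np.float64(58.3)), (55, np.float64(4.1), np.float64(55.2)), (52, np.float64(3.0), np.float64(52.0)), (49, np.float64(3.8), np.float64(49.0)), (46, np.float64(4.0), np.float64(45.9)), (43, np.float64(3.3), np.float64(42.9)), (40, np.float64(3.3), np.float64(40.0)), (37, np.float64(3.4), np.float64(37.0)), (36, np.float64(5.4), np.float64(36.3)), (35, np.float64(5.3), np.float64(35.2)), (34, np.float64(5.3), np.float64(34.2)), (33, np.float64(5.7), np.float64(33.2)), (32, np.float64(5.2), np.float64(32.3)), (31, np.float64(4.8), np.float64(31.3)), (30, np.float64(5.2), np.float64(30.2)), (29, np.float64(4.8), np.float64(29.3)), (28, np.float64(4.8), np.float64(28.3)), (27, np.float64(5.1), np.float64(27.3)), (26, np.float64(5.0), np.float64(26.3)), (25, np.float64(4.9), np.float64(25.3)), (24, np.float64(5.1), np.float64(24.3)), (23, np.float64(4.9), np.float64(23.3)), (22, np.float64(5.0), np.float64(22.3)), (21, np.float64(5.3), np.float64(21.2)), (20, np.float64(5.4), np.float64(20.3)), (19, np.float
[... 740 characters left out ...]
(1.4)), (0, np.float64(4.7), np.float64(0.4)), (-1, np.float64(4.9), np.float64(-0.6)), (-2, np.float64(5.6), np.float64(-1.6)), (-3, np.float64(5.5), np.float64(-2.6)), (-4, np.float64(4.8), np.float64(-3.5)), (-5, np.float64(4.9), np.float64(-4.5)), (-6, np.float64(4.8), np.float64(-5.5)), (-7, np.float64(5.2), np.float64(-6.5)), (-8, np.float64(4.6), np.float64(-7.5)), (-9, np.float64(4.7), np.float64(-8.5)), (-10, np.float64(5.6), np.float64(-9.5)), (-11, np.float64(5.3), np.float64(-10.5)), (-12, np.float64(4.6), np.float64(-11.5)), (-13, np.float64(5.8), np.float64(-12.2)), (-14, np.float64(7.5), np.float64(-12.7)), (-15, np.float64(9.7), np.float64(-13.3))] 30.1 False [-0.9  9.8  4.1]
```

It bites at about 12° right. Now I firm it up in small steps.

```bash
python3 - <<'E'
from lev import *
f0=np.load('f0.npy'); d=-15; F=0
while d>-25:
    d-=.4
    go(d,.0195,.02); f,_,_=ft(d,4); a=np.radians(d); F=-(f-f0)[:2]@np.array([-np.sin(a),-np.cos(a)])
    print(round(d,1),F.round(1),ang().round(1))
    if F>12.1: break
ctrl.dwell(.3); print(ang(),st()[0])
go(d+3,.03,.04); go(d+6,.06,.08); print(ft(d,2)[0]-f0)
p=np.array(monitor.state()['tool_pos']); ctrl.move_l([p[0]-.03,p[1],.2],rate=.15)
ctrl.move_to(W(-.12,.33,.25),Q(np.pi/2)); print(st())
T=get_image('top');S=get_image('side')
v=np.hstack([cv2.resize(T['color'][100:280,300:480],(400,400)),cv2.resize(S['color'][70:250,290:470],(400,400))]);save(v,'d.png')
for t in ['tape','candle','peg','pod_a','spoon']:
    r=nets.regions_of(T,t)
    if r: vv,u=np.nonzero(r[0]['mask']);print(t,unproj(T,[[u.mean(),vv.mean()]],.01).round(3)[0])
E
```

```text
-15.4 10.5 -13.4
-15.8 11.9 -13.5
-16.2 12.2 -13.8
-13.787309174929447 31.525
[ 0.55918289  0.10003488 -0.24037488]
(34.75, array([-0.11996805,  0.32870999,  0.24933768]), array([ 0.54401939, -0.24149664, -1.03849269]))
peg [ 0.556 -0.284  0.01 ]
```

View pics/d.png

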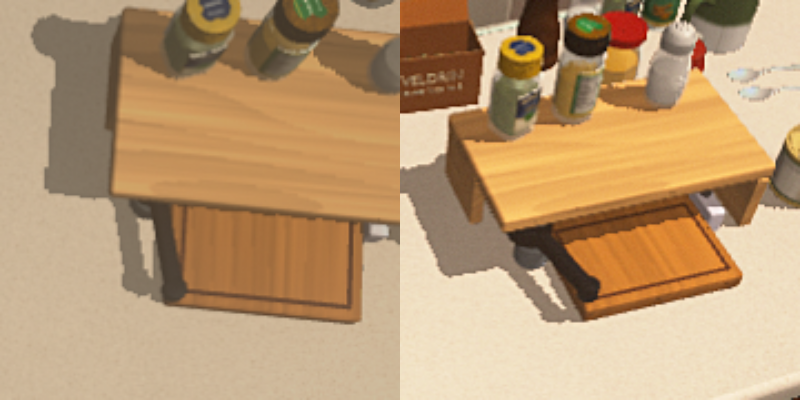

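The picture shows the lever swung over the board's left side, its end at (175,290), and the board well under the shelf with front corners at (165,303) and (358,322). I'll check that it is still home.

```bash
python3 - <<'E'
from h import *
T=get_image('top');S=get_image('side')
A=unproj(T,np.array([[165,303],[358,322]])*.45+[300,100],.02);B=unproj(S,np.array([[582-400,312],[740-400,275]])*.45+[290,70],.02)
for X in(A,B): print(((X[:,:2]-O)@RZ).round(4))
E
```

```text
[[-0.0744  0.0798]
 [-0.0735 -0.0866]]
[[-0.0747  0.0842]
 [-0.0732 -0.0842]]
```

Board front is at −74 mm, which matches home. I'm handing the job in.

```bash
python3 -c "
from h import *
print(ctrl.job_done(), monitor.state()['time'])"
```

```text
the job is handed in; nothing more can be done
the job is handed in; nothing more can be done
```

The board is back against the rear stop and clamped: the lever bit at about 12° right and was firmed with a push of about 12 N (board push about 11 N). The arm is clear of everything and the job is handed in at roughly 35 s; I did not re-check most of the bystanders, which the arm hid in the last picture.

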